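# Hold a spring clip open astride a job board

### The job

The little plywood job board has been knocked over: stand it upright on its wooden foot on the table. Then squeeze the spring clip off its rack rail and hold it wide open astride the middle of the board's top edge, one jaw on each side reaching about 2 cm down past the edge and not touching the board, so that a cutting list can be slipped in; finish like that, still holding the clip squeezed open. Leave the sanding block, the tape measure and the roll of masking tape where they are.

Things in the scene. Friction and masses are not known exactly. Their poses are not given: they have to be found in the camera images.
- job_board: Job board, 0.25 kg: plywood tag 60 mm wide (y), 8 mm thick (x), 125 mm tall, in a wooden foot 76 (y) x 16 mm high that spans x = -47 to +23 mm. Origin: on the foot's underside below the tag's middle; z points up along the tag. It starts toppled on its +x side, on the foot's +x upper edge and the tag's top edge, z 100 degrees from up. Tilted under 30 degrees it rocks upright by itself.
- board_top (a point): Middle of the job board's top edge, 125 mm above its foot's underside; same axes as the board. The board's centre of mass lies about 42 mm above the underside.
- clip_rack: Fixed clip rack: wooden base 90 mm (x) by 150 mm (y) by 16 mm high with an aluminium upright rail 6 mm thick (x), 130 mm long (y), whose top edge is 70 mm above the table. Origin: centre of the base's underside, on the table.
- clip: Spring clip, 0.11 kg, jaws shut on the rack's rail, handles up. Origin: on the pivot, 30 mm above the rail's top edge. Axes follow the +x arm; parked, z is up, y along the rail. Two black handles, 24 mm wide (y), rise to 60 mm above the pivot in a V: 64 mm over their outsides at the top, 58 mm at 45 mm above the pivot. Pinch them together along x: fully open they are parallel, 34 mm over all.
- clip_arm (a joint): How far the clip is open (rad): 0 parked on the rail (jaws 6 mm apart), 0.5 squeezed fully to its firm stop (about 33 mm between the jaw ends), -0.1 shut on nothing. Squeezing takes about 7 N at the handles at first, 14 N fully open.
- jaw_a (a point): Lower inner end of the clip's +x jaw, 55 mm below the pivot. Each jaw ends in a rubber pad 30 mm wide (y), 6 mm thick (x), 22 mm high.
- jaw_b (a point): Lower inner end of the clip's -x jaw, 55 mm below the pivot.
- tape_measure: Bystander: tape measure, 60 x 80 x 66 mm. Origin: centre of its underside.
- masking_tape: Bystander: roll of masking tape lying flat, 101 mm across, 25 mm high. Origin: centre of its underside.
- sanding_block: Bystander: brown sanding block, 126 x 97 x 24 mm. Origin: centre of its underside.
Mind the look-alikes: they are no part of the job. What is shaped like the job_board but black is not meant.

How it is judged (in metres and radians):
On the way, in this order (a step that is already met when the one before it is completed fails the run):
1. the job board stands upright on its foot on the table, let go (angle between job_board's own z axis and vertical below 0.1 rad and height (world z) of job_board between -0.006 and 0.006 m and contact force between the fingers and job_board below 0.1 N and linear speed of job_board below 0.03 m/s), for 0.2 s.
2. the clip is squeezed open and clear above the rack's rail (value of joint clip_arm above 0.3 rad and z of each of jaw_a, jaw_b in the frame of clip_rack above 0.072 m), for 0.1 s.
At the end, for the whole second after the job is handed in: Board upright within 0.1 rad, foot on table, at rest. The held clip, open over 0.35 rad, straddles its top edge: jaw ends over 2 mm clear of each face, 6 to 45 mm below the edge, within 25 mm of its middle, turned under 0.35 rad, touching neither board nor rack (under 0.3 N). Arm off board (angle between job_board's own z axis and vertical below 0.1 rad and height (world z) of job_board between -0.006 and 0.006 m and linear speed of job_board below 0.02 m/s and value of joint clip_arm above 0.35 rad and contact force between the fingers and clip above 1 N and contact force between each of clip, the arm, the fingers and job_board below 0.3 N and contact force between clip and clip_rack below 0.3 N and angle between the y axis of clip and the y axis of job_board, either way round below 0.35 rad and ((x of jaw_a in the frame of board_top above 0.006 m and x of jaw_b in the frame of board_top below -0.006 m) or (x of jaw_b in the frame of board_top above 0.006 m and x of jaw_a in the frame of board_top below -0.006 m)) and z of jaw_a in the frame of board_top between -0.045 and -0.006 m and y of jaw_a in the frame of board_top between -0.025 and 0.025 m and z of jaw_b in the frame of board_top between -0.045 and -0.006 m and y of jaw_b in the frame of board_top between -0.025 and 0.025 m); the arm keeps its last pose, push and grip.
It fails at once if the sanding block is shifted more than 30 mm (distance of sanding_block from where it was at the start of the episode above 0.03 m).
It fails at once if the tape measure is shifted more than 30 mm (distance of tape_measure from where it was at the start of the episode above 0.03 m).
It fails at once if the masking tape is shifted more than 30 mm (distance of masking_tape from where it was at the start of the episode above 0.03 m).
It also fails if it takes over 59 s, if anything falls off the work surface, if the arm or the gripper's body presses on something with over 40 N, if the wrist force passes 120 N, or if a joint passes its speed limit or range.

### The arm

A 6-joint arm with a two-finger parallel gripper is mounted at the origin on a cart in front of the work surface, level with it; the furniture and walls round the work are solid. World frame = base frame: x ahead of the robot, y to its left, z up, the work surface at z = 0. Lengths are in mm, angles in rad, forces in N, time in s.
With the tool pointing down it reaches from about 400 to 925 mm from the base axis. Payload 12.5 kg.
Tool frame: the origin (TCP) lies at the very end of the fingers, on their centre line; the grasp point (between the pads) lies 19 mm behind it (r.grip_depth is the z of the grasp point in the tool frame, in mm); z points along the fingers, y is the direction in which the jaws open and shut (so a half turn about z gives the same grasp; the last joint's range is limited). The gripper opens to 95 mm and grips with 3 to 60 N. Pads are 20 mm wide; open, the fingers measure 119 mm over their backs; the gripper's body (75 mm by 180 mm) begins 59 mm behind the grasp point.
Start: joints at [-1.268, 0.491, 1.559, -0, 1.092, -0.106], TCP at [248.467, -573.508, 214.661] pointing down, gripper open.
Joint ranges: [-3.1, 3.1], [-0.84, 2.19], [0.05, 2.79], [-1.13, 4.28], [0.06, 2.93], [-2.69, 2.69]. Speed limits (rad/s): [2.22, 2.22, 2.79, 3.14, 3.14, 3.14].

### API

Orientations are given as a unit quaternion [w, x, y, z].
In Python, from station import r gives the robot as it stands.
- The arm moves only by the tool servo_tool, never from a script. Its argument "moves" is a list of rows, each an object of numbers: "grip": the gripper command: -1 is fully open, 1 is shut, values between are in proportion; "dx", "dy", "dz": the shift along the tool's x, y, z in m; "rx", "ry", "rz": the turn, a rotation vector about the tool's x, y, z in degrees. In form: [{"grip": .., "dx": .., "dy": .., "dz": .., "rx": .., "ry": .., "rz": ..}, ...]. A call has 1 to 5 rows; each row is the pose to reach, as a shift and turn from the pose commanded when the call began, along the tool's axes at that moment; what a row does not reach only later rows make up. A row lasts 1/12 s, in which the tool goes at most 41.7 mm and 7.16 degrees, less where a joint would pass 70% of its speed; a pose out of reach is approached as far as the arm can. A call with a gripper value outside its range is refused whole. The fingers move at their own pace and stop on an object; "force" is the grip in N (left out, the last holds). Time passes only in rows, so rows that repeat a pose let the fingers close. It gives the time, the measured TCP pose, the force and the opening at its end, in the units of the state.
- r.read_state(): the state, without advancing time (a new reading comes with each control period).
- r.snapshot(name): name is "scene" or "top" or "wrist"; returns a dict with "pixels" (384x512x3 uint8, blue, green, red), "depth" (384x512 float32, mm along the optical axis (not along the pixel's ray), 0 where there is no reading), "fx", "fy", "cx", "cy" (pixels), "R" (3x3) and "t" (3): a world point X has camera coordinates R X + t; the wrist camera has in their place "mount" (4x4, takes a point from camera to tool coordinates, whose origin is the TCP and whose axes are the flange's). Camera axes: x right, y down, z forward; pixel columns grow to the right and rows downward; lengths in mm; the calibration is good to about 2 mm. The wrist camera is an equidistant fisheye: a pixel r from the principal point sees the ray r / f radians off the axis. A picture is of the moment at which its call begins: read the wrist's pose just before it.
- r.sign_off(): hands the job in, once; it reports no verdict.
Trained networks look in a picture, given as the dict that the camera call returned (one of the last four; its "shot" number tells which), for a name from the list of things; names that differ only in an ending like _2 or _b are one class to them, and where a whole thing is asked for, a point or a joint stands for the part that bears it (a point fixed in the world has none). Each returns a list of dicts, best first, with "confidence" (0 to 1); they miss things now and then, are a little off and sometimes report something else, mostly with a low value. They report only what shows in the picture. A call takes as long as a camera call. They do not tell look-alikes from the thing itself.
- r.spot_in(picture, target): "position" ([column, row] in pixels, amid what is visible of it).
The state is a dict: "clock": time; "joints": joint angles; "joint_vel": joint speeds; "tau": joint torques, N m; "ee_pos": TCP position; "tcp_rot": TCP orientation; "force": force on the tool from outside, world axes, zero at the start; "moment": the same for the moment, N m; "gripper_width": finger opening in mm.
Only numpy, scipy, OpenCV 4.12 (cv2) and the standard library are available. Lean on these libraries where they do the work, as an engineer would, in place of code of your own. Each camera call takes 0.05 s, during which the arm holds its last target.

## Working session

There is one attempt and no reset: what is moved stays moved. The work goes in short steps, Python scripts to look and compute and a tool call to move; the robot and the scene stay as the last step left them, time stands still between calls to the robot, and variables do not carry over. Pictures are saved under pics/ and viewed, and the job is handed in when it is done.

Besides the shell and the picture viewer there is one more tool, called in YAML: its name, and indented under it one key for each argument. servo_tool: Moves the arm, as the interface text tells. Its arguments: {"type":"object","properties":{"moves":{"type":"array"},"force":{"type":"number"}},"required":["moves"]}

```bash
mkdir -p pics; ls; cat > h.py <<'E'
import numpy as np, cv2, json
from station import r
def shot(n,name):
    s=r.snapshot(n); cv2.imwrite(f'pics/{name}.png',s['pixels']); return s
def cloud(s):
    d=s['depth']; v,u=np.indices(d.shape)
    P=np.stack([(u-s['cx'])/s['fx']*d,(v-s['cy'])/s['fy']*d,d],-1)
    W=(P-np.array(s['t']))@np.array(s['R'])
    W[d<=0]=np.nan
    return W
E
python3 - <<'E'
from h import *
print(r.read_state())
for n in ['scene','top']:
    s=shot(n,n+'0'); np.save(n+'0.npy',cloud(s)); print(n,s['shot'],np.array(s['R']).round(3).tolist(),s['t'],s['fx'])
    for t in ['job_board','clip','clip_rack','tape_measure','masking_tape','sanding_block']:
        W=cloud(s)
        for o in r.spot_in(s,t)[:3]:
            c,q=o['position']; print(t,round(o['confidence'],2),round(c),round(q),W[int(q),int(c)].round())
E
```

```text
pics
{'clock': 0.0, 'joints': array([-1.26761011e+00,  4.91577337e-01,  1.55944747e+00,  1.53154759e-05,
        1.09167235e+00, -1.05593220e-01]), 'joint_vel': array([-0.00136593, -0.00049019, -0.00030547,  0.00129582,  0.00092105,
        0.00079219]), 'tau': array([ 3.59318066e-03, -6.12635493e+01, -2.58183718e+01,  6.94742636e-02,
        4.82054742e-02, -8.64665003e-05]), 'ee_pos': array([ 248.38864616, -573.2665396 ,  214.05137761]), 'tcp_rot': array([-5.50228710e-04,  9.79185603e-01,  2.02966130e-01, -4.77114217e-05]), 'force': array([ 0.26791823, -0.88735217, -0.02769079]), 'moment': array([-0.05707301, -0.00245031,  0.06892843]), 'gripper_width': 94.84717189181488}
scene 1 [[-0.557, -0.83, -0.012], [-0.369, 0.26, -0.892], [0.744, -0.493, -0.451]] [324.16933717 306.81206408 956.36351964] 441.7797542049996
job_board 0.49 376 213 [ 368. -300.   62.]
clip 0.95 206 234 [454. 235. 133.]
clip_rack 0.81 213 262 [470. 210.  29.]
masking_tape 0.7 184 310 [373. 346.  -2.]
sanding_block 0.65 258 191 [ 770. -141.   23.]
top 2 [[0.007, -1.0, 0.003], [-0.995, -0.007, -0.096], [0.096, -0.002, -0.995]] [-6.05403639e-01  5.98337127e+02  1.06211020e+03] 348.2578703546637
job_board 0.92 350 251 [ 401. -276.   20.]
job_board 0.82 330 197 [ 569. -216.   19.]
clip 0.65 181 225 [476. 232. 105.]
clip_rack 0.76 196 223 [482. 204.  19.]
tape_measure 0.5 260 254 [392.   0.  66.]
tape_measure 0.5 178 224 [482. 245.  70.]
masking_tape 0.91 139 261 [365. 382.   5.]
masking_tape 0.69 308 132 [ 777. -151.   22.]
sanding_block 0.75 308 128 [ 786. -151.   24.]
```

View pics/scene0.png

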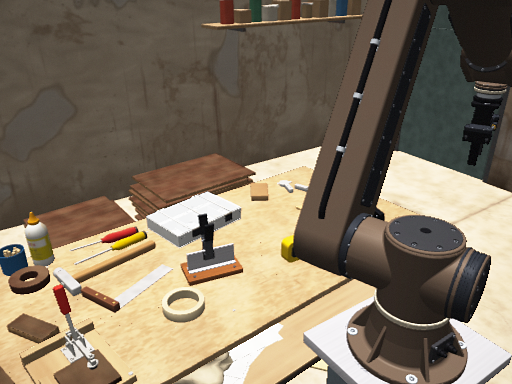

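View pics/top0.png

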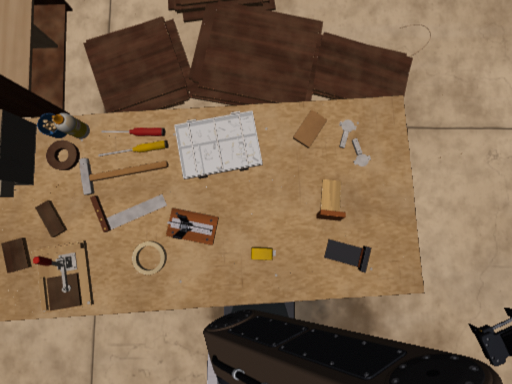

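```bash
python3 - <<'E'
from h import *
a=cv2.imread('pics/scene0.png');b=cv2.imread('pics/top0.png')
c=np.hstack([cv2.resize(a[140:260,290:430],(400,343),interpolation=2),cv2.resize(b[170:290,290:390],(400,480),interpolation=2)[:343]])
cv2.imwrite('pics/c0.png',c)
cv2.imwrite('pics/c1.png',np.hstack([cv2.resize(a[190:310,160:270],(400,436),interpolation=2),cv2.resize(b[170:290,150:250],(364,436),interpolation=2)]))
cv2.imwrite('pics/c2.png',cv2.resize(b[175:290,310:390],(417,600),interpolation=2))
E
```

```text
(no output)
```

View pics/c2.png

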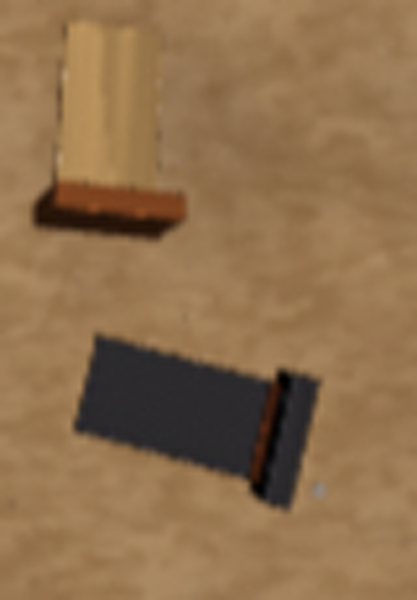

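View pics/c1.png

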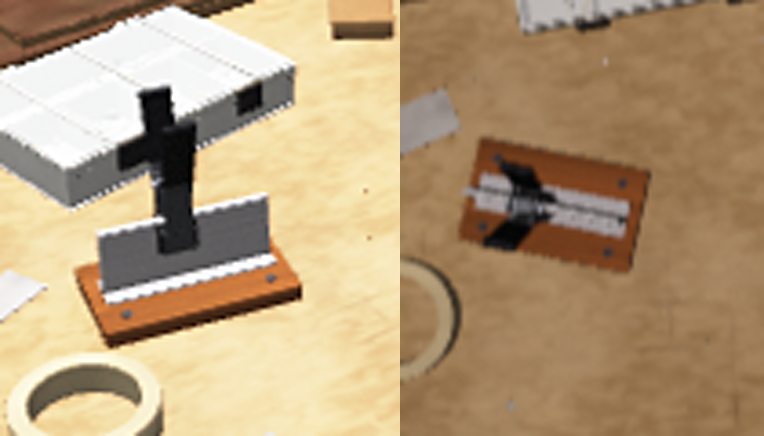

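```bash
python3 - <<'E'
from h import *
W=np.load('top0.npy')
np.set_printoptions(suppress=True,linewidth=250)
for nm,(u0,u1,v0,v1) in {'board':(312,352,174,226),'black':(318,376,234,276),'rack':(160,225,203,250)}.items():
    p=W[v0:v1,u0:u1]
    print(nm)
    z=p[...,2]
    for v in range(0,z.shape[0],2): print(v0+v,' '.join('%3.0f'%x for x in z[v,::1]))
np.save('x.npy',0)
E
```

```text
board
174  -1   5   4  -2   1   0   2   1   4   0  -1  -0  -1   6   1   3  -3  -1  -2  -1   0  -0  -1   3   2   4   2   2   3   2   1   2   3  -1  -2  -0  -0   0   3   1
176   5   3  -1  -1   0  -1   2   2  -1   1   0   0  -3  -1  -1   0  -3   2  -3   3   3   2   2   3  -1   3   3   1  -0   3  -2   3  -1   2   4   0   1   5   1   2
178   2   2   3  -1   4   0  -2   5   3   4  -3   1   0  -4  -2  -1   2   3   0  -1   1   0  -1   1  -2   4  -1  -3   1   1   3  -0  -1  -0  -1   0  -1   4   1   1
180  -0   6  -1   1   1  -0   1   2  -2   0   9  10   6   9   8  11   9  10   8  12  11   5  10   8   9   8   8   7  -4  -0   2  -1   3  -3  -1  -3  -2  -1   2  -1
182   2   3   2   1   0  -2   0  -1   4   2  12  11  13  10  11  12   9   9  11  15  11   9   9   8   6  12  11  10   9   5  -2  -4  -2  -4   4   4   0   4  -1   2
184   1   0  -1  -2  -0   1   1  -1   2   1   9  14  13  15  15  11  10  11  15  10   9  12  13  11   7  12  11  14  12  -0   1   0  -3  -0   3   2   3  -1   6  -2
186   2   3  -0   3  -0   1  -3  -1  -0   2 nan  15  13  15  14  14  12  11  10  11  15  13  15  15  14  12  1
[... 13772 characters left out ...]
  -2   2   2   2   4   5  -5   1   1   4   1   2  -2   2  -2   2   1   3  -4  -2  -3   5   2   2   2   7   5   1   3  -2   2   1   4   1  -1   1  -2   1   1   3   6   3   1
247  27  25  19   6   4   2   1   6  -1   0  -2  -1  -0   3  -2   3  -1  -0   1   5   0  -0   1  -0   2   3   1   2   1   3   2   0  -0   2  -2   1   1   1  -1   2   1   1   8   1   3  -3   2  -2  -1   3   2   2   0   3   2  -3   4  -0   3   0  -0   1   2   3   3
249  27  27  30  22   9  -2  -1   1   1   2   1  -1   0   3  -2   1   1   1   0   3  -0   4   2   0   6  -0   3   3   3   1   1   2   1  -2   1   2   1   2   3   4  -1   3   5   3   1   6   4  -2   5   4   4   4   3   0   0   1   3   4  -3   0   2  -1   1   1   2
```

The board meant is the plywood one at top px (330,197), foot at (331,213). The black tag at (348,255) is the look-alike, and the crop confirms this. The clip is on the rack at (181,226). Next I'll measure the poses.

```bash
python3 - <<'E'
from h import *
np.set_printoptions(suppress=True,precision=2)
W=np.load('top0.npy')
def reg(u0,u1,v0,v1): return W[v0:v1,u0:u1].reshape(-1,3)
p=reg(312,352,174,226); p=p[np.isfinite(p[:,2])]
foot=p[p[:,2]>63]; tag=p[(p[:,2]>7)&(p[:,2]<30)&(p[:,0]>535)]
for n,q in (('foot',foot),('tag',tag)):
    rect=cv2.minAreaRect(q[:,:2].astype(np.float32)); print(n,len(q),rect,q.mean(0)); print(cv2.boxPoints(rect))
A=np.c_[tag[:,:2],np.ones(len(tag))]; c=np.linalg.lstsq(A,tag[:,2],rcond=None)[0]; print('plane',c)
p=reg(160,225,203,250); p=p[np.isfinite(p[:,2])]
for n,q in (('base',p[(p[:,2]>11)&(p[:,2]<24)]),('rail',p[(p[:,2]>63)&(p[:,2]<76)]),('tops',p[p[:,2]>155]),('clip',p[p[:,2]>95])):
    rect=cv2.minAreaRect(q[:,:2].astype(np.float32)); print(n,len(q),rect,q.mean(0)); print(cv2.boxPoints(rect))
q=p[p[:,2]>155]; k=q[:,0]>q[:,0].mean()
print(q[k].mean(0),q[~k].mean(0))
E
```

```text
foot 149 ((515.7160034179688, -215.43954467773438), (75.92024230957031, 16.83572006225586), 84.28706359863281) [ 515.73 -215.03   71.08]
[[ 503.56 -252.37]
 [ 520.31 -254.05]
 [ 527.87 -178.51]
 [ 511.12 -176.83]]
tag 514 ((580.7559814453125, -230.88961791992188), (87.24281311035156, 82.6968002319336), 0.07186493277549744) [ 578.48 -221.74   16.73]
[[ 537.08 -189.6 ]
 [ 537.19 -272.29]
 [ 624.43 -272.18]
 [ 624.33 -189.49]]
plane [ -0.17   0.02 119.14]
base 1042 ((453.7953796386719, 224.0598602294922), (161.11737060546875, 132.71620178222656), 79.13977813720703) [473.73 208.11  17.57]
[[373.45 157.45]
 [503.79 132.44]
 [534.14 290.67]
 [403.8  315.68]]
rail 98 ((473.24334716796875, 215.11477661132812), (126.44976806640625, 24.121807098388672), 87.74717712402344) [473.35 212.12  69.86]
[[458.71 152.41]
 [482.81 151.46]
 [487.78 277.82]
 [463.68 278.76]]
tops 57 ((474.8865966796875, 221.64703369140625), (23.47595977783203, 64.97882080078125), 79.10338592529297) [474.44 221.56 160.85]
[[440.76 216.26]
 [504.57 203.98]
 [509.01 227.03]
 [445.2  239.32]]
clip 211 ((474.8382263183594, 220.9477081298828), (27.894620895385742, 64.88726806640625), 79.7937240600586) [472.8  221.19 130.35]
[[440.44 212.97]
 [504.3  201.47]
 [509.24 228.93]
 [445.38 240.42]]
[502.98 216.32 160.61] [446.87 226.61 161.08]
```

```bash
cat >> h.py <<'E'
from scipy.spatial.transform import Rotation as Ro
np.set_printoptions(suppress=True,precision=2)
def RT(yaw,tilt):
    y,t=np.radians(yaw),np.radians(tilt)
    d=np.array([np.cos(y),np.sin(y),0]);u=np.array([0,0,1.])
    z=np.sin(t)*d-np.cos(t)*u; x=np.cos(t)*d+np.sin(t)*u
    return np.stack([x,np.cross(z,x),z],1)
def cur():
    s=r.read_state(); q=s['tcp_rot']; return s,np.array(s['ee_pos']),Ro.from_quat([q[1],q[2],q[3],q[0]]).as_matrix()
def go(*targets):
    s,p,R=cur()
    for P,yaw,tilt in targets:
        T=RT(yaw,tilt); d=R.T@(np.array(P)-p)/1000; w=Ro.from_matrix(R.T@T).as_rotvec(degrees=True)
        print('d',d.round(4),'rot',w.round(1))
E
python3 - <<'E'
from h import *
go(([550,-250,160],-5.7,-20),([553.3,-219.2,100],-5.7,-20))
print(r.snapshot('wrist')['mount'])
E
```

```text
d [ 0.41 -0.18  0.05] rot [  5.1 -19.6  28.8]
d [ 0.42 -0.2   0.11] rot [  5.1 -19.6  28.8]
[[   0.     -0.97   -0.24   68.86]
 [   1.      0.     -0.      1.07]
 [   0.     -0.24    0.97 -169.99]
 [   0.      0.      0.      1.  ]]
```

servo_tool:
  moves:
    - {"grip": -1,"dx": 0.41,"dy": -0.18,"dz": 0.05,"rx": 5.1,"ry": -19.6,"rz": 28.8}
    - {"grip": -1,"dx": 0.41,"dy": -0.18,"dz": 0.05,"rx": 5.1,"ry": -19.6,"rz": 28.8}
    - {"grip": -1,"dx": 0.41,"dy": -0.18,"dz": 0.05,"rx": 5.1,"ry": -19.6,"rz": 28.8}
    - {"grip": -1,"dx": 0.41,"dy": -0.18,"dz": 0.05,"rx": 5.1,"ry": -19.6,"rz": 28.8}
    - {"grip": -1,"dx": 0.41,"dy": -0.18,"dz": 0.05,"rx": 5.1,"ry": -19.6,"rz": 28.8}

```text
clock: 1.17
ee_pos: [370.3, -442.8, 195.0]
tcp_rot: [-0.007, 0.988, -0.018, -0.153]
force: [0.4, -0.9, -0.7]
gripper_width: 95.3
```

```bash
python3 - <<'E'
from h import *
s,p,R=cur();print(s['clock'],p,s['joints'])
go(([553.3,-219.2,100],-5.7,-20))
E
```

```text
1.1667 [ 370.29 -442.77  194.98] [-0.88  0.54  1.56 -0.23  1.26  0.82]
d [ 0.2  -0.23  0.04] rot [ 0.6 -2.4  3.5]
```

servo_tool:
  moves:
    - {"grip": -1,"dx": 0.2,"dy": -0.23,"dz": 0.04,"rx": 0.6,"ry": -2.4,"rz": 3.5}
    - {"grip": -1,"dx": 0.2,"dy": -0.23,"dz": 0.04,"rx": 0.6,"ry": -2.4,"rz": 3.5}
    - {"grip": -1,"dx": 0.2,"dy": -0.23,"dz": 0.04,"rx": 0.6,"ry": -2.4,"rz": 3.5}
    - {"grip": -1,"dx": 0.2,"dy": -0.23,"dz": 0.04,"rx": 0.6,"ry": -2.4,"rz": 3.5}
    - {"grip": -1,"dx": 0.2,"dy": -0.23,"dz": 0.04,"rx": 0.6,"ry": -2.4,"rz": 3.5}

```text
clock: 1.58
ee_pos: [497.1, -289.5, 129.4]
tcp_rot: [-0.009, 0.984, -0.046, -0.172]
force: [-0.2, -0.8, -0.1]
gripper_width: 95.3
```

```bash
python3 - <<'E'
from h import *
s,p,R=cur();print(s['clock'],p,s['joints'])
go(([553.3,-219.2,100],-5.7,-20))
E
```

```text
1.5833 [ 497.12 -289.53  129.39] [-0.57  0.65  1.56 -0.16  1.25  1.17]
d [ 0.06 -0.08  0.01] rot [-0.  -0.1  0.3]
```

servo_tool:
  moves:
    - {"grip": -1,"dx": 0.063,"dy": -0.076,"dz": 0.01,"rx": 0,"ry": -0.1,"rz": 0.3}
    - {"grip": -1,"dx": 0.063,"dy": -0.076,"dz": 0.01,"rx": 0,"ry": -0.1,"rz": 0.3}
    - {"grip": -1,"dx": 0.063,"dy": -0.076,"dz": 0.01,"rx": 0,"ry": -0.1,"rz": 0.3}
    - {"grip": -1,"dx": 0.063,"dy": -0.076,"dz": 0.01,"rx": 0,"ry": -0.1,"rz": 0.3}

```text
clock: 1.92
ee_pos: [560.2, -217.9, 97.9]
tcp_rot: [-0.009, 0.984, -0.047, -0.174]
force: [0.3, -0.2, 0.7]
gripper_width: 95.2
```

```bash
python3 - <<'E'
from h import *
s,p,R=cur();print(s['clock'],p,s['joints'])
shot('wrist','w1')
go(([553.3,-219.2,40],-5.7,-20),([553.3,-219.2,8],-5.7,-20))
E
```

```text
1.9167 [ 560.25 -217.88   97.87] [-0.43  0.72  1.5  -0.12  1.25  1.29]
d [0.01 0.   0.06] rot [-0.   0.   0.2]
d [0.03 0.   0.09] rot [-0.   0.   0.2]
```

View pics/w1.png

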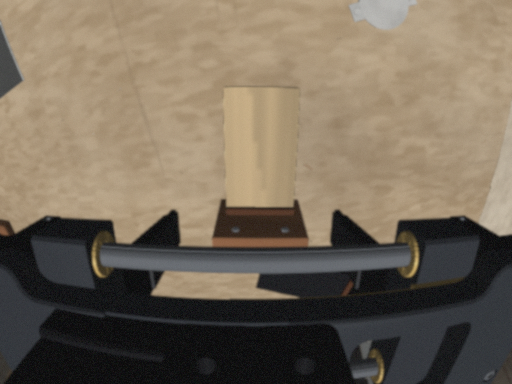

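The wrist view shows the plywood tag (cols 224–299) centred between the fingertips (175 and 335) and square to them. I'll go down.

```bash
python3 - <<'E'
from h import *
np.set_printoptions(suppress=True,precision=4)
go(([553.3,-219.2,40],-5.7,-20),([553.3,-219.2,8],-5.7,-20))
E
```

```text
d [0.0145 0.0002 0.0572] rot [-0.   0.   0.2]
d [0.0254 0.0002 0.0873] rot [-0.   0.   0.2]
```

servo_tool:
  moves:
    - {"grip": -1,"dx": 0.014,"dy": 0,"dz": 0.03}
    - {"grip": -1,"dx": 0.016,"dy": 0,"dz": 0.057}
    - {"grip": -1,"dx": 0.025,"dy": 0,"dz": 0.08}
    - {"grip": -1,"dx": 0.025,"dy": 0,"dz": 0.087}
    - {"grip": -1,"dx": 0.025,"dy": 0,"dz": 0.087}

```text
$.moves[0]: bad value
```

```bash
python3 - <<'E'
from h import *
s,p,R=cur();print(s['clock'],p,s['force'])
shot('wrist','w2')
E
```

```text
1.9667 [ 559.26 -219.68   98.69] [ 0.17 -0.05  0.21]
```

View pics/w2.png

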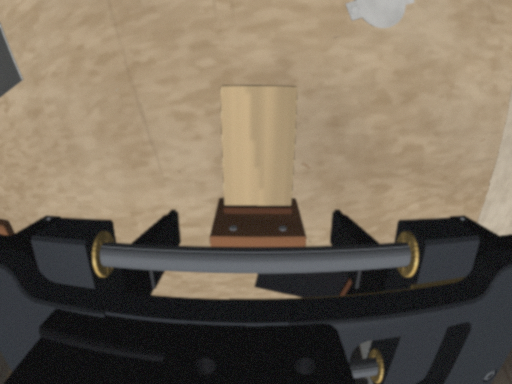

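All fields are required in each row, so I'm resending with the full set.

servo_tool:
  moves:
    - {"grip": -1,"dx": 0.014,"dy": 0,"dz": 0.03,"rx": 0,"ry": 0,"rz": 0}
    - {"grip": -1,"dx": 0.016,"dy": 0,"dz": 0.057,"rx": 0,"ry": 0,"rz": 0}
    - {"grip": -1,"dx": 0.025,"dy": 0,"dz": 0.08,"rx": 0,"ry": 0,"rz": 0}
    - {"grip": -1,"dx": 0.025,"dy": 0,"dz": 0.087,"rx": 0,"ry": 0,"rz": 0}
    - {"grip": -1,"dx": 0.025,"dy": 0,"dz": 0.087,"rx": 0,"ry": 0,"rz": 0}

```text
clock: 2.43
ee_pos: [551.1, -221.1, 8.3]
tcp_rot: [-0.01, 0.983, -0.05, -0.174]
force: [-0.7, 0.2, 0.6]
gripper_width: 95.1
```

```bash
python3 - <<'E'
from h import *
s,p,R=cur();print(s['clock'],p,s['force'])
shot('wrist','w3')
go(([553.3,-219.2,8],-5.7,-20))
E
```

```text
2.4333 [ 551.1  -221.1     8.31] [-0.69  0.17  0.61]
d [ 0. -0.  0.] rot [-0.1 -0.  -0.1]
```

View pics/w3.png

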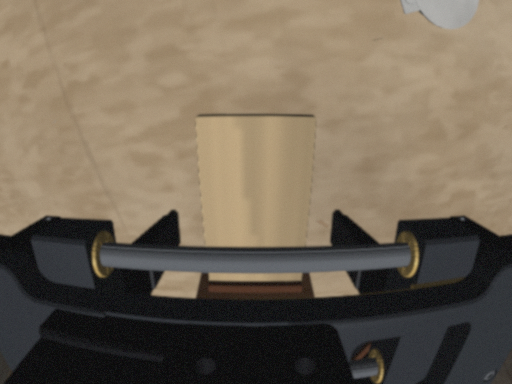

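The fingers straddle the tag (cols 197–315), so I'll close.

servo_tool:
  moves:
    - {"grip": 1,"dx": 0,"dy": 0,"dz": 0,"rx": 0,"ry": 0,"rz": 0}
    - {"grip": 1,"dx": 0,"dy": 0,"dz": 0,"rx": 0,"ry": 0,"rz": 0}
    - {"grip": 1,"dx": 0,"dy": 0,"dz": 0,"rx": 0,"ry": 0,"rz": 0}
    - {"grip": 1,"dx": 0,"dy": 0,"dz": 0,"rx": 0,"ry": 0,"rz": 0}
    - {"grip": 1,"dx": 0,"dy": 0,"dz": 0,"rx": 0,"ry": 0,"rz": 0}
  force: 30

```text
clock: 2.9
ee_pos: [553.0, -220.1, 9.7]
tcp_rot: [-0.009, 0.984, -0.049, -0.173]
force: [0.3, 0.4, 0.6]
gripper_width: 67.2
```

servo_tool:
  moves:
    - {"grip": 1,"dx": 0,"dy": 0,"dz": 0,"rx": 0,"ry": 0,"rz": 0}
    - {"grip": 1,"dx": 0,"dy": 0,"dz": 0,"rx": 0,"ry": 0,"rz": 0}

```text
clock: 3.07
ee_pos: [552.8, -220.2, 9.4]
tcp_rot: [-0.009, 0.984, -0.049, -0.173]
force: [-0.8, -0.9, 2.7]
gripper_width: 59.8
```

```bash
python3 - <<'E'
from h import *
np.set_printoptions(suppress=True,precision=4)
s,p,R=cur();print(s['clock'],p,s['force'])
go(([553,-221,50],-5.7,-20),([575,-222,100],-5.7,-10),([600,-224,130],-5.7,5),([610,-224,140],-5.7,15))
E
```

```text
3.0667 [ 552.8473 -220.1504    9.4264] [-0.7552 -0.8996  2.6835]
d [-0.0136  0.0008 -0.0382] rot [-0.  -0.1  0. ]
d [-0.01   -0.0004 -0.0927] rot [-0.   9.9  0. ]
d [ 0.0034 -0.0009 -0.1295] rot [-0.  24.9  0. ]
d [ 0.0093 -0.0019 -0.1423] rot [-0.  34.9  0. ]
```

servo_tool:
  moves:
    - {"grip": 1,"dx": -0.007,"dy": 0,"dz": -0.02,"rx": 0,"ry": 0,"rz": 0}
    - {"grip": 1,"dx": -0.0136,"dy": 0,"dz": -0.0382,"rx": 0,"ry": 0,"rz": 0}
    - {"grip": 1,"dx": -0.012,"dy": 0,"dz": -0.065,"rx": 0,"ry": 5,"rz": 0}
    - {"grip": 1,"dx": -0.01,"dy": 0,"dz": -0.093,"rx": 0,"ry": 10,"rz": 0}
    - {"grip": 1,"dx": -0.006,"dy": 0,"dz": -0.105,"rx": 0,"ry": 15,"rz": 0}

```text
clock: 3.48
ee_pos: [584.7, -223.6, 113.0]
tcp_rot: [-0.002, 0.998, -0.05, -0.039]
force: [0.6, 0.6, -3.0]
gripper_width: 59.5
```

```bash
python3 - <<'E'
from h import *
np.set_printoptions(suppress=True,precision=4)
s,p,R=cur();print(s['clock'],p,s['force'],s['joints'])
shot('scene','s4');shot('wrist','w4')
go(([600,-224,130],-5.7,5),([610,-224,140],-5.7,15),([610,-224,140],-5.7,30))
E
```

```text
3.4833 [ 584.7153 -223.642   112.9577] [ 0.5612  0.5893 -3.0123] [-0.4585  0.63    1.6035 -0.034   0.9815  1.2315]
d [ 0.0155 -0.0011 -0.0191] rot [ 0.   9.7 -0. ]
d [ 0.0246 -0.0021 -0.0298] rot [ 0.  19.7 -0. ]
d [ 0.0246 -0.0021 -0.0298] rot [ 0.  34.7 -0. ]
```

View pics/w4.png

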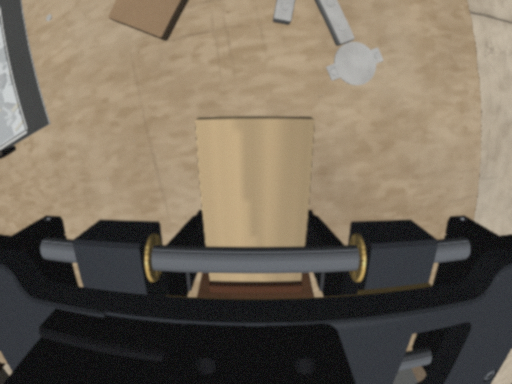

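View pics/s4.png

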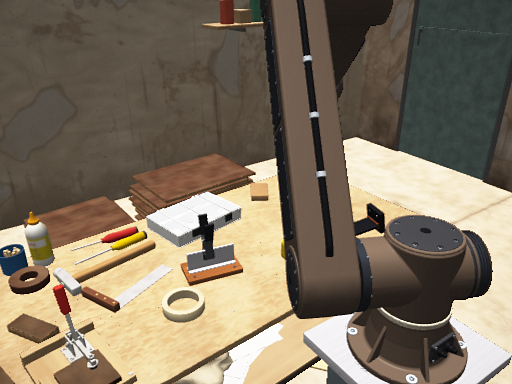

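Held rigidly: the board looks the same relative to the fingers as before. I'll tilt on, moving forward.

```bash
python3 - <<'E'
from h import *
np.set_printoptions(suppress=True,precision=4)
go(([650,-231,160],-5.7,30),)
E
```

```text
d [ 0.0634  0.0009 -0.0531] rot [ 0.  34.7 -0. ]
```

servo_tool:
  moves:
    - {"grip": 1,"dx": 0.013,"dy": 0,"dz": -0.011,"rx": 0,"ry": 7,"rz": 0}
    - {"grip": 1,"dx": 0.026,"dy": 0,"dz": -0.021,"rx": 0,"ry": 14,"rz": 0}
    - {"grip": 1,"dx": 0.039,"dy": 0,"dz": -0.032,"rx": 0,"ry": 21,"rz": 0}
    - {"grip": 1,"dx": 0.051,"dy": 0,"dz": -0.042,"rx": 0,"ry": 28,"rz": 0}
    - {"grip": 1,"dx": 0.063,"dy": 0,"dz": -0.053,"rx": 0,"ry": 34.7,"rz": 0}

```text
clock: 4.0
ee_pos: [647.1, -228.5, 153.9]
tcp_rot: [0.01, 0.968, -0.048, 0.246]
force: [1.0, 1.3, -2.1]
gripper_width: 59.4
```

```bash
python3 - <<'E'
from h import *
np.set_printoptions(suppress=True,precision=4)
s,p,R=cur();print(s['clock'],p,s['force'],s['joints'])
go(([650,-231,160],-5.7,60),)
E
```

```text
4.0 [ 647.094  -228.5391  153.8869] [ 1.0191  1.2771 -2.0902] [-0.5141  0.5158  1.8147  0.5255  0.4018  0.7111]
d [ 0.0057  0.0021 -0.0039] rot [-0.3 31.5 -0.1]
```

```bash
python3 - <<'E'
from h import *
np.set_printoptions(suppress=True,precision=4)
go(([645,-228.5,100],-5.7,28),([640,-228.5,62],-5.7,28))
E
```

```text
d [-0.0275  0.0004  0.0464] rot [-0.3 -0.5 -0. ]
d [-0.05    0.001   0.0774] rot [-0.3 -0.5 -0. ]
```

servo_tool:
  moves:
    - {"grip": 1,"dx": -0.014,"dy": 0,"dz": 0.023,"rx": 0,"ry": 0,"rz": 0}
    - {"grip": 1,"dx": -0.027,"dy": 0,"dz": 0.046,"rx": 0,"ry": 0,"rz": 0}
    - {"grip": 1,"dx": -0.04,"dy": 0,"dz": 0.063,"rx": 0,"ry": 0,"rz": 0}
    - {"grip": 1,"dx": -0.05,"dy": 0.001,"dz": 0.077,"rx": 0,"ry": 0,"rz": 0}
    - {"grip": 1,"dx": -0.05,"dy": 0.001,"dz": 0.077,"rx": 0,"ry": 0,"rz": 0}

```text
clock: 4.42
ee_pos: [638.3, -226.9, 58.0]
tcp_rot: [0.007, 0.969, -0.047, 0.242]
force: [-0.4, 0.0, -2.6]
gripper_width: 59.5
```

```bash
python3 - <<'E'
from h import *
np.set_printoptions(suppress=True,precision=4)
s,p,R=cur();print(s['clock'],p,s['force'],s['joints'],R[:,2])
W=shot('top','t5');np.save('t5.npy',cloud(W)); shot('wrist','w5')
a=cv2.imread('pics/t5.png')[120:280,240:400]; b=cv2.imread('pics/w5.png')
cv2.imwrite('pics/c5.png',np.hstack([cv2.resize(a,(384,384)),cv2.resize(b,(410,384))]))
E
```

```text
4.4167 [ 638.3481 -226.8524   57.9819] [-0.3783  0.0411 -2.5539] [-0.5202  0.6535  1.893   0.9477  0.2497  0.2617] [ 0.4675 -0.0365 -0.8832]
```

View pics/c5.png

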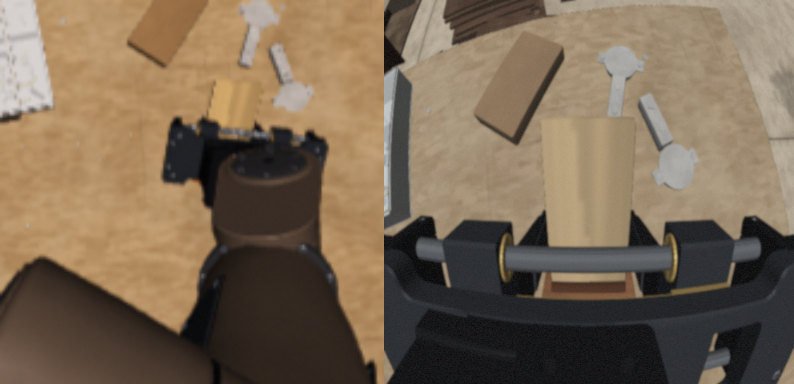

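```bash
python3 - <<'E'
from h import *
np.set_printoptions(suppress=True,precision=4)
s,p,R=cur();print(s['clock'],p)
d=np.array([.995,-.0998,0]);u=np.array([0,0,1])
for v in (-10*u,-10*d,10*u): print(R.T@v)
E
```

```text
4.5167 [ 640.1479 -227.8809   61.9988]
[-4.7336  0.0668  8.8084]
[-8.8086 -0.0396 -4.7334]
[ 4.7336 -0.0668 -8.8084]
```

servo_tool:
  moves:
    - {"grip": 1,"dx": -0.003,"dy": 0,"dz": 0.005,"rx": 0,"ry": 0,"rz": 0}
    - {"grip": 1,"dx": -0.005,"dy": 0,"dz": 0.009,"rx": 0,"ry": 0,"rz": 0}
    - {"grip": 1,"dx": -0.0057,"dy": 0,"dz": 0.0106,"rx": 0,"ry": 0,"rz": 0}
    - {"grip": 1,"dx": -0.0057,"dy": 0,"dz": 0.0106,"rx": 0,"ry": 0,"rz": 0}

```text
clock: 4.85
ee_pos: [640.8, -228.3, 52.0]
tcp_rot: [0.01, 0.968, -0.047, 0.246]
force: [0.1, 0.1, -1.4]
gripper_width: 59.9
```

```bash
python3 - <<'E'
from h import *
np.set_printoptions(suppress=True,precision=4)
s,p,R=cur();print(s['clock'],p,s['force'],s['joints'])
E
```

```text
4.85 [ 640.8175 -228.3335   52.0097] [ 0.0745  0.1393 -1.398 ] [-0.5198  0.6656  1.895   1.0267  0.2353  0.181 ]
```

Force in z has gone from -2.6 N to -1.4 N, so the foot is touching or nearly so. I'll loosen the grip, lower slightly and begin the arc.

servo_tool:
  moves:
    - {"grip": 1,"dx": -0.002,"dy": 0,"dz": 0.003,"rx": 0,"ry": 0,"rz": 0}
    - {"grip": 1,"dx": -0.002,"dy": 0,"dz": 0.003,"rx": 0,"ry": 0,"rz": 0}
    - {"grip": 1,"dx": -0.006,"dy": 0,"dz": 0.001,"rx": 0,"ry": 0,"rz": 0}
    - {"grip": 1,"dx": -0.01,"dy": 0,"dz": -0.001,"rx": 0,"ry": 0,"rz": 0}
  force: 4

```text
clock: 5.18
ee_pos: [632.4, -227.8, 49.3]
tcp_rot: [0.01, 0.968, -0.047, 0.247]
force: [3.5, 0.0, 4.5]
gripper_width: 60.0
```

```bash
python3 - <<'E'
from h import *
np.set_printoptions(suppress=True,precision=4)
s,p,R=cur();print(s['clock'],p,s['force'],s['joints'])
shot('wrist','w6')
E
```

```text
5.1833 [ 632.3956 -227.7957   49.3106] [3.4514 0.036  4.4681] [-0.5267  0.6634  1.9179  1.1157  0.2274  0.0838]
```

View pics/w6.png

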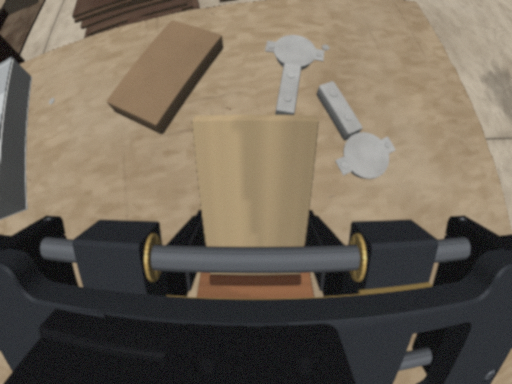

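servo_tool:
  moves:
    - {"grip": 1,"dx": -0.006,"dy": 0,"dz": -0.006,"rx": 0,"ry": -1.5,"rz": 0}
    - {"grip": 1,"dx": -0.012,"dy": 0,"dz": -0.011,"rx": 0,"ry": -3,"rz": 0}
    - {"grip": 1,"dx": -0.018,"dy": 0,"dz": -0.015,"rx": 0,"ry": -4.5,"rz": 0}
    - {"grip": 1,"dx": -0.018,"dy": 0,"dz": -0.015,"rx": 0,"ry": -4.5,"rz": 0}

```text
clock: 5.57
ee_pos: [608.1, -225.4, 53.2]
tcp_rot: [0.008, 0.977, -0.048, 0.207]
force: [0.6, -0.1, -1.4]
gripper_width: 59.9
```

```bash
python3 - <<'E'
from h import *
np.set_printoptions(suppress=True,precision=4)
s,p,R=cur();print(s['clock'],p,s['force'],s['joints'])
shot('wrist','w7')
s,p,R=cur()
d=np.array([.995,-.0998,0]);u=np.array([0,0,1])
for v in (-10*u,-10*d,10*u): print(R.T@v)
E
```

```text
5.5667 [ 608.0714 -225.4469   53.1834] [ 0.5635 -0.1086 -1.425 ] [-0.5301  0.6365  1.9222  0.7198  0.2656  0.4696]
[-4.0663  0.0363  9.1359]
[-9.1358 -0.0337 -4.0662]
[ 4.0663 -0.0363 -9.1359]
```

View pics/w7.png

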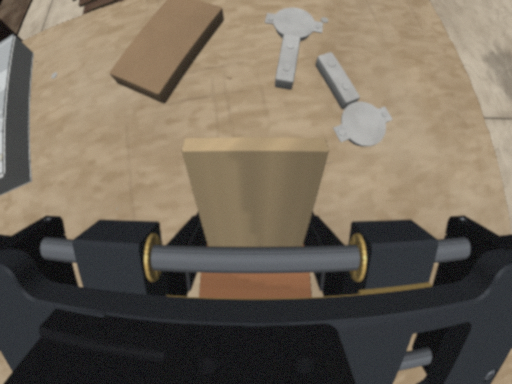

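The board is pivoting in the grip: its top edge now shows at row 145. A little further.

servo_tool:
  moves:
    - {"grip": 1,"dx": -0.005,"dy": 0,"dz": -0.002,"rx": 0,"ry": 0,"rz": 0}
    - {"grip": 1,"dx": -0.01,"dy": 0,"dz": -0.004,"rx": 0,"ry": 0,"rz": 0}
    - {"grip": 1,"dx": -0.01,"dy": 0,"dz": -0.004,"rx": 0,"ry": 0,"rz": 0}

```text
clock: 5.87
ee_pos: [597.5, -224.4, 52.2]
tcp_rot: [0.008, 0.977, -0.048, 0.208]
force: [-0.9, 1.2, 1.7]
gripper_width: 59.7
```

```bash
python3 - <<'E'
from h import *
np.set_printoptions(suppress=True,precision=4)
s,p,R=cur();print(s['clock'],p,s['force'],s['joints'])
shot('wrist','w8')
t=shot('top','t8'); W=cloud(t); np.save('t8.npy',W)
cv2.imwrite('pics/c8.png',np.hstack([cv2.resize(cv2.imread('pics/t8.png')[120:280,240:400],(384,384)),cv2.resize(cv2.imread('pics/w8.png'),(410,384))]))
E
```

```text
5.8667 [ 597.4755 -224.4091   52.202 ] [-0.8977  1.2277  1.6632] [-0.539   0.6293  1.949   0.7822  0.254   0.3983]
```

View pics/c8.png

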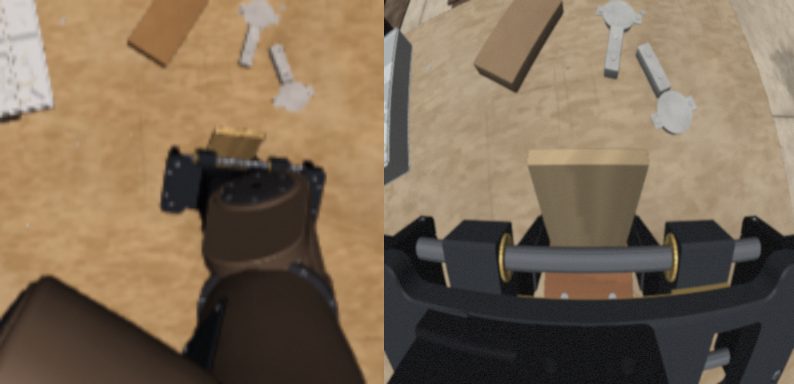

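The board is now leaning roughly 10–15° by the geometry. I'll release it.

servo_tool:
  moves:
    - {"grip": -1,"dx": 0,"dy": 0,"dz": 0,"rx": 0,"ry": 0,"rz": 0}
    - {"grip": -1,"dx": 0,"dy": 0,"dz": 0,"rx": 0,"ry": 0,"rz": 0}
    - {"grip": -1,"dx": 0,"dy": 0,"dz": 0,"rx": 0,"ry": 0,"rz": 0}
    - {"grip": -1,"dx": 0,"dy": 0,"dz": 0,"rx": 0,"ry": 0,"rz": 0}
    - {"grip": -1,"dx": 0,"dy": 0,"dz": 0,"rx": 0,"ry": 0,"rz": 0}

```text
clock: 6.38
ee_pos: [597.6, -224.3, 51.8]
tcp_rot: [0.008, 0.977, -0.048, 0.207]
force: [-0.1, 0.2, -0.8]
gripper_width: 88.0
```

```bash
python3 - <<'E'
from h import *
np.set_printoptions(suppress=True,precision=4)
s,p,R=cur();print(s['clock'],p,s['force'],s['joints'])
shot('wrist','w9')
t=shot('top','t9'); W=cloud(t); np.save('t9.npy',W)
cv2.imwrite('pics/c9.png',np.hstack([cv2.resize(cv2.imread('pics/t9.png')[120:280,240:400],(384,384)),cv2.resize(cv2.imread('pics/w9.png'),(410,384))]))
E
```

```text
6.3833 [ 597.6422 -224.3481   51.7613] [-0.0773  0.1612 -0.7937] [-0.5386  0.6302  1.9481  0.7783  0.2545  0.4023]
```

View pics/c9.png

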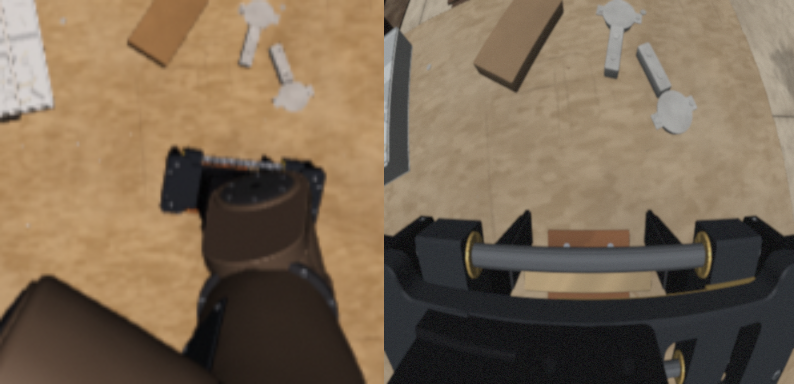

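servo_tool:
  moves:
    - {"grip": -1,"dx": 0,"dy": 0,"dz": -0.02,"rx": 0,"ry": 0,"rz": 0}
    - {"grip": -1,"dx": 0,"dy": 0,"dz": -0.05,"rx": 0,"ry": 0,"rz": 0}
    - {"grip": -1,"dx": 0,"dy": 0,"dz": -0.085,"rx": 0,"ry": 0,"rz": 0}
    - {"grip": -1,"dx": 0,"dy": 0,"dz": -0.12,"rx": 0,"ry": 0,"rz": 0}
    - {"grip": -1,"dx": 0,"dy": 0,"dz": -0.14,"rx": 0,"ry": 0,"rz": 0}

```text
clock: 6.9
ee_pos: [540.2, -219.5, 182.7]
tcp_rot: [0.009, 0.977, -0.048, 0.208]
force: [0.8, -0.6, 1.3]
gripper_width: 95.2
```

```bash
python3 - <<'E'
from h import *
np.set_printoptions(suppress=True,precision=4)
s,p,R=cur();print(s['clock'],p,s['force'],s['joints'])
shot('wrist','w10')
cv2.imwrite('pics/x.png',0*np.zeros((2,2)))
go(([500,0,330],40,0),([474.9,221.5,260],79.1,0))
E
```

```text
6.9 [ 540.1803 -219.465   182.6685] [ 0.828  -0.6274  1.3371] [-0.5914  0.3591  1.9743  0.4409  0.4749  0.7169]
d [ 0.0032 -0.215  -0.1571] rot [  9.6 -22.9 -44.9]
d [-0.068  -0.4329 -0.1121] rot [ 17.8 -19.7 -83.3][ WARN:0@2.197] global loadsave.cpp:1063 imwrite_ Unsupported depth image for selected encoder is fallbacked to CV_8U.
```

View pics/w10.png

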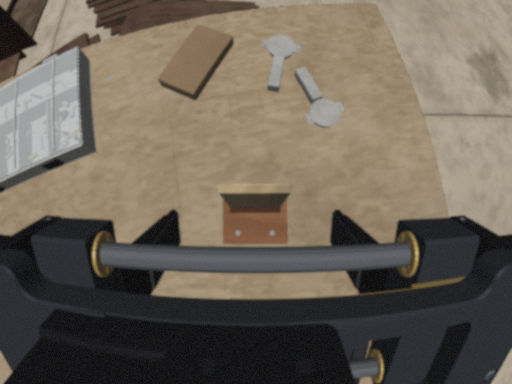

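servo_tool:
  moves:
    - {"grip": -1,"dx": -0.068,"dy": -0.433,"dz": -0.112,"rx": 17.8,"ry": -19.7,"rz": -83.3}
    - {"grip": -1,"dx": -0.068,"dy": -0.433,"dz": -0.112,"rx": 17.8,"ry": -19.7,"rz": -83.3}
    - {"grip": -1,"dx": -0.068,"dy": -0.433,"dz": -0.112,"rx": 17.8,"ry": -19.7,"rz": -83.3}
    - {"grip": -1,"dx": -0.068,"dy": -0.433,"dz": -0.112,"rx": 17.8,"ry": -19.7,"rz": -83.3}
    - {"grip": -1,"dx": -0.068,"dy": -0.433,"dz": -0.112,"rx": 17.8,"ry": -19.7,"rz": -83.3}

```text
clock: 7.37
ee_pos: [510.3, -14.8, 215.2]
tcp_rot: [0.004, 0.958, 0.256, 0.129]
force: [0.8, -0.7, -0.0]
gripper_width: 95.2
```

```bash
python3 - <<'E'
from h import *
np.set_printoptions(suppress=True,precision=4)
s,p,R=cur();print(s['clock'],p,s['force'],s['joints'])
go(([474.9,221.5,240],79.1,0))
E
```

```text
7.3667 [510.3023 -14.7648 215.19  ] [ 0.8012 -0.7114 -0.0315] [-0.2183  0.2448  1.9928  0.1783  0.6769  0.7046]
d [ 0.0925 -0.2208 -0.019 ] rot [ 10.1 -11.5 -48.9]
```

servo_tool:
  moves:
    - {"grip": -1,"dx": 0.092,"dy": -0.221,"dz": -0.019,"rx": 10.1,"ry": -11.5,"rz": -48.9}
    - {"grip": -1,"dx": 0.092,"dy": -0.221,"dz": -0.019,"rx": 10.1,"ry": -11.5,"rz": -48.9}
    - {"grip": -1,"dx": 0.092,"dy": -0.221,"dz": -0.019,"rx": 10.1,"ry": -11.5,"rz": -48.9}
    - {"grip": -1,"dx": 0.092,"dy": -0.221,"dz": -0.019,"rx": 10.1,"ry": -11.5,"rz": -48.9}
    - {"grip": -1,"dx": 0.092,"dy": -0.221,"dz": -0.019,"rx": 10.1,"ry": -11.5,"rz": -48.9}

```text
clock: 7.78
ee_pos: [480.2, 190.8, 236.8]
tcp_rot: [0.001, 0.846, 0.532, 0.04]
force: [1.0, -0.6, 0.8]
gripper_width: 95.3
```

```bash
python3 - <<'E'
from h import *
np.set_printoptions(suppress=True,precision=4)
s,p,R=cur();print(s['clock'],p,s['force'],s['joints'])
go(([474.9,221.5,240],79.1,0))
E
```

```text
7.7833 [480.1652 190.7931 236.7546] [ 1.0016 -0.579   0.8226] [0.238  0.2823 1.8415 0.0288 0.9406 0.6691]
d [ 0.0256 -0.0179 -0.0023] rot [  3.1  -3.5 -14.7]
```

servo_tool:
  moves:
    - {"grip": -1,"dx": 0.026,"dy": -0.018,"dz": -0.002,"rx": 3.1,"ry": -3.5,"rz": -14.7}
    - {"grip": -1,"dx": 0.026,"dy": -0.018,"dz": -0.002,"rx": 3.1,"ry": -3.5,"rz": -14.7}
    - {"grip": -1,"dx": 0.026,"dy": -0.018,"dz": -0.002,"rx": 3.1,"ry": -3.5,"rz": -14.7}
    - {"grip": -1,"dx": 0.026,"dy": -0.018,"dz": -0.002,"rx": 3.1,"ry": -3.5,"rz": -14.7}

```text
clock: 8.12
ee_pos: [475.9, 220.2, 238.9]
tcp_rot: [-0.0, 0.773, 0.634, 0.0]
force: [0.5, 0.3, 1.1]
gripper_width: 95.3
```

```bash
python3 - <<'E'
from h import *
shot('wrist','w11')
t=shot('top','t11'); W=cloud(t); np.save('t11.npy',W)
s,p,R=cur();print(s['clock'],p,s['force'],s['joints'])
# board
q=W[150:270,270:400].reshape(-1,3); q=q[np.isfinite(q[:,2])]
m=(q[:,0]>480)&(q[:,0]<680)
for lo,hi in ((115,135),(11,21)):
    k=q[m&(q[:,2]>lo)&(q[:,2]<hi)]; rect=cv2.minAreaRect(k[:,:2].astype(np.float32)); print(len(k),k.mean(0),rect)
go(([474.9,221.5,127],79.1,0))
cv2.imwrite('pics/c11.png',np.hstack([cv2.resize(cv2.imread('pics/t11.png')[120:280,270:400],(312,384)),cv2.resize(cv2.imread('pics/w11.png'),(480,360))[:384] if 0 else cv2.resize(cv2.imread('pics/w11.png'),(480,384))]))
E
```

```text
8.2167 [475.81 219.22 239.17] [-0.13 -0.84 -0.29] [0.31 0.32 1.77 0.   1.05 0.5 ]
66 [ 575.68 -219.96  124.88] ((576.0205078125, -220.36752319335938), (58.79508590698242, 7.990924835205078), 84.64270782470703)
421 [ 569.02 -226.24   16.51] ((612.4767456054688, -247.7374267578125), (96.01168060302734, 204.90211486816406), 59.86246871948242)
d [ 0.   -0.    0.11] rot [ 0.  -0.1 -0.6]
```

View pics/c11.png

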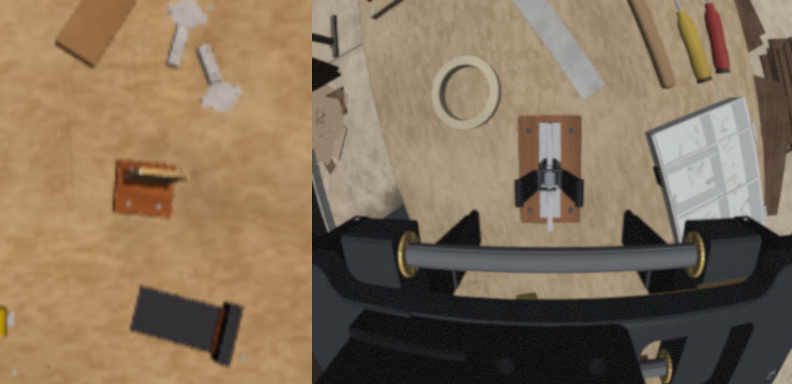

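The board stands upright: its top edge is at (576,-220), z 125, and the foot is flat. The wrist view shows the clip handles (515–582) centred between the fingers (465–635). I'll descend.

servo_tool:
  moves:
    - {"grip": -1,"dx": 0.001,"dy": 0.0,"dz": 0.035,"rx": 0,"ry": 0,"rz": -0.6}
    - {"grip": -1,"dx": 0.002,"dy": 0.0,"dz": 0.06,"rx": 0,"ry": 0,"rz": -0.6}
    - {"grip": -1,"dx": 0.002,"dy": 0.0,"dz": 0.085,"rx": 0,"ry": 0,"rz": -0.6}
    - {"grip": -1,"dx": 0.002,"dy": 0.0,"dz": 0.105,"rx": 0,"ry": 0,"rz": -0.6}
    - {"grip": -1,"dx": 0.002,"dy": 0.0,"dz": 0.112,"rx": 0,"ry": 0,"rz": -0.6}

```text
clock: 8.63
ee_pos: [475.4, 220.5, 125.2]
tcp_rot: [-0.001, 0.771, 0.637, -0.001]
force: [-0.2, -0.6, -0.8]
gripper_width: 95.2
```

```bash
python3 - <<'E'
from h import *
shot('wrist','w12')
s,p,R=cur();print(s['clock'],p,s['force'],s['gripper_width'])
go(([474.9,221.5,126],79.1,0))
E
```

```text
8.6833 [475.48 220.66 125.37] [ 0.46 -0.53 -0.52] 95.05015857927448
d [ 0. -0. -0.] rot [-0.1  0.   0. ]
```

View pics/w12.png

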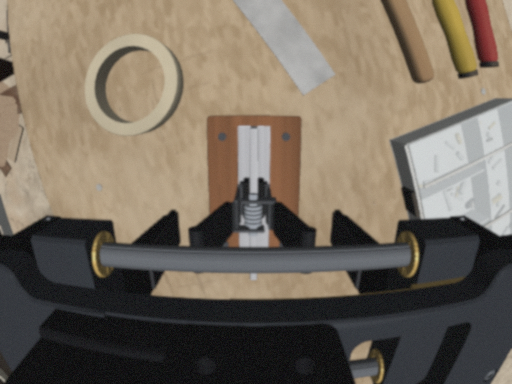

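servo_tool:
  moves:
    - {"grip": 1,"dx": 0,"dy": 0,"dz": 0,"rx": 0,"ry": 0,"rz": 0}
    - {"grip": 1,"dx": 0,"dy": 0,"dz": 0,"rx": 0,"ry": 0,"rz": 0}
    - {"grip": 1,"dx": 0,"dy": 0,"dz": 0,"rx": 0,"ry": 0,"rz": 0}
    - {"grip": 1,"dx": 0,"dy": 0,"dz": 0,"rx": 0,"ry": 0,"rz": 0}
    - {"grip": 1,"dx": 0,"dy": 0,"dz": 0,"rx": 0,"ry": 0,"rz": 0}
  force: 35

```text
clock: 9.1
ee_pos: [476.5, 222.1, 128.4]
tcp_rot: [0.0, 0.77, 0.638, 0.001]
force: [-1.0, 0.5, 0.4]
gripper_width: 67.0
```

servo_tool:
  moves:
    - {"grip": 1,"dx": 0,"dy": 0,"dz": 0,"rx": 0,"ry": 0,"rz": 0}
    - {"grip": 1,"dx": 0,"dy": 0,"dz": 0,"rx": 0,"ry": 0,"rz": 0}
    - {"grip": 1,"dx": 0,"dy": 0,"dz": 0,"rx": 0,"ry": 0,"rz": 0}
    - {"grip": 1,"dx": 0,"dy": 0,"dz": 0,"rx": 0,"ry": 0,"rz": 0}
    - {"grip": 1,"dx": 0,"dy": 0,"dz": 0,"rx": 0,"ry": 0,"rz": 0}

```text
clock: 9.52
ee_pos: [476.3, 222.0, 127.5]
tcp_rot: [-0.0, 0.77, 0.638, 0.0]
force: [-1.0, 0.5, -1.1]
gripper_width: 34.0
```

servo_tool:
  moves:
    - {"grip": 1,"dx": 0,"dy": 0,"dz": 0,"rx": 0,"ry": 0,"rz": 0}
    - {"grip": 1,"dx": 0,"dy": 0,"dz": 0,"rx": 0,"ry": 0,"rz": 0}
    - {"grip": 1,"dx": 0,"dy": 0,"dz": 0,"rx": 0,"ry": 0,"rz": 0}

```text
clock: 9.77
ee_pos: [476.3, 222.0, 127.5]
tcp_rot: [-0.0, 0.77, 0.638, 0.0]
force: [0.9, -0.2, -1.3]
gripper_width: 33.9
```

```bash
python3 - <<'E'
from h import *
shot('wrist','w13')
shot('scene','s13')
s,p,R=cur();print(s['clock'],p,s['force'],s['moment'],s['gripper_width'])
cv2.imwrite('pics/c13.png',np.hstack([cv2.resize(cv2.imread('pics/s13.png')[170:300,150:270],(355,384)),cv2.resize(cv2.imread('pics/w13.png'),(440,384))]))
E
```

```text
9.8667 [476.27 222.   127.55] [ 0.38  0.14 -1.29] [-0.01 -0.12  0.01] 33.80271087472201
```

View pics/c13.png

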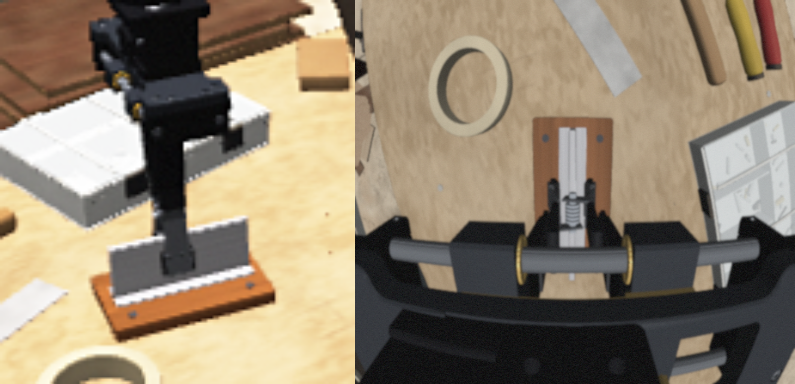

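Width 34 mm means the clip is fully open. Lifting it straight up.

servo_tool:
  moves:
    - {"grip": 1,"dx": 0,"dy": 0,"dz": -0.015,"rx": 0,"ry": 0,"rz": 0}
    - {"grip": 1,"dx": 0,"dy": 0,"dz": -0.035,"rx": 0,"ry": 0,"rz": 0}
    - {"grip": 1,"dx": 0,"dy": 0,"dz": -0.065,"rx": 0,"ry": 0,"rz": 0}
    - {"grip": 1,"dx": 0,"dy": 0,"dz": -0.1,"rx": 0,"ry": 0,"rz": 0}
    - {"grip": 1,"dx": 0,"dy": 0,"dz": -0.13,"rx": 0,"ry": 0,"rz": 0}

```text
clock: 10.28
ee_pos: [476.1, 221.8, 259.5]
tcp_rot: [-0.0, 0.77, 0.638, 0.001]
force: [1.4, -0.4, -1.7]
gripper_width: 33.7
```

servo_tool:
  moves:
    - {"grip": 1,"dx": 0,"dy": 0,"dz": -0.01,"rx": 0,"ry": 0,"rz": 0}
    - {"grip": 1,"dx": 0,"dy": 0,"dz": -0.02,"rx": 0,"ry": 0,"rz": 0}
    - {"grip": 1,"dx": 0,"dy": 0,"dz": -0.02,"rx": 0,"ry": 0,"rz": 0}

```text
clock: 10.53
ee_pos: [476.4, 221.9, 278.5]
tcp_rot: [0.0, 0.77, 0.638, 0.001]
force: [-0.2, -1.0, -1.7]
gripper_width: 34.1
```

```bash
python3 - <<'E'
from h import *
shot('wrist','w14')
shot('scene','s14')
s,p,R=cur();print(s['clock'],p,s['force'],s['gripper_width'],s['joints'])
cv2.imwrite('pics/c14.png',np.hstack([cv2.resize(cv2.imread('pics/s14.png')[100:300,150:290],(355,507))[:384],cv2.resize(cv2.imread('pics/w14.png'),(440,384))]))
go(([576,-220.4,275],84.5,0))
E
```

```text
10.6333 [475.8  221.69 276.32] [-0.72  0.08 -1.02] 34.064448160673166 [0.31 0.29 1.72 0.   1.14 0.5 ]
d [-0.42  0.18  0.  ] rot [-0.1 -0.  -5.2]
```

View pics/c14.png

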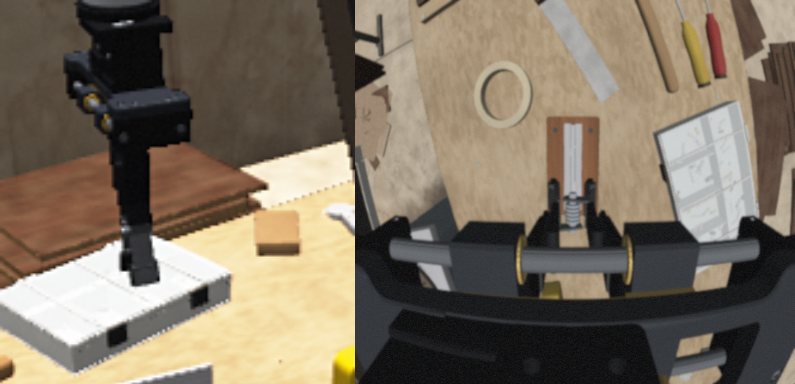

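servo_tool:
  moves:
    - {"grip": 1,"dx": -0.036,"dy": 0.015,"dz": 0,"rx": 0,"ry": 0,"rz": -1}
    - {"grip": 1,"dx": -0.074,"dy": 0.031,"dz": 0,"rx": 0,"ry": 0,"rz": -2}
    - {"grip": 1,"dx": -0.112,"dy": 0.047,"dz": 0,"rx": 0,"ry": 0,"rz": -3}
    - {"grip": 1,"dx": -0.15,"dy": 0.063,"dz": 0,"rx": 0,"ry": 0,"rz": -4}
    - {"grip": 1,"dx": -0.188,"dy": 0.079,"dz": 0,"rx": 0,"ry": 0,"rz": -5}

```text
clock: 11.05
ee_pos: [518.7, 20.7, 275.7]
tcp_rot: [-0.001, 0.741, 0.672, -0.0]
force: [0.9, 1.1, -1.2]
gripper_width: 33.9
```

```bash
python3 - <<'E'
from h import *
np.set_printoptions(suppress=True,precision=4)
s,p,R=cur();print(s['clock'],p,s['force'],s['gripper_width'])
go(([576,-220.4,260],84.5,0))
E
```

```text
11.05 [518.6645  20.6896 275.6549] [ 0.8771  1.0666 -1.1505] 33.943472449158534
d [-0.2344  0.0805  0.0152] rot [-0.1 -0.1 -0.1]
```

servo_tool:
  moves:
    - {"grip": 1,"dx": -0.038,"dy": 0.013,"dz": 0.003,"rx": 0,"ry": 0,"rz": 0}
    - {"grip": 1,"dx": -0.076,"dy": 0.026,"dz": 0.006,"rx": 0,"ry": 0,"rz": 0}
    - {"grip": 1,"dx": -0.114,"dy": 0.039,"dz": 0.009,"rx": 0,"ry": 0,"rz": 0}
    - {"grip": 1,"dx": -0.15,"dy": 0.052,"dz": 0.012,"rx": 0,"ry": 0,"rz": 0}
    - {"grip": 1,"dx": -0.18,"dy": 0.062,"dz": 0.012,"rx": 0,"ry": 0,"rz": 0}

```text
clock: 11.47
ee_pos: [562.7, -165.3, 262.5]
tcp_rot: [-0.002, 0.741, 0.671, -0.0]
force: [0.1, 0.2, -0.8]
gripper_width: 34.1
```

```bash
python3 - <<'E'
from h import *
np.set_printoptions(suppress=True,precision=4)
s,p,R=cur();print(s['clock'],p,s['force'],s['gripper_width'])
go(([576,-220.4,260],84.5,0))
E
```

```text
11.4667 [ 562.7329 -165.2838  262.4798] [ 0.1319  0.2311 -0.7839] 34.12284912805012
d [-0.0535  0.0187  0.0023] rot [-0.2 -0.1 -0.2]
```

servo_tool:
  moves:
    - {"grip": 1,"dx": -0.025,"dy": 0.009,"dz": 0.002,"rx": 0,"ry": 0,"rz": 0}
    - {"grip": 1,"dx": -0.042,"dy": 0.015,"dz": 0.002,"rx": 0,"ry": 0,"rz": 0}
    - {"grip": 1,"dx": -0.05,"dy": 0.0175,"dz": 0.002,"rx": 0,"ry": 0,"rz": 0}
    - {"grip": 1,"dx": -0.05,"dy": 0.0175,"dz": 0.002,"rx": 0,"ry": 0,"rz": 0}
    - {"grip": 1,"dx": -0.05,"dy": 0.0175,"dz": 0.002,"rx": 0,"ry": 0,"rz": 0}

```text
clock: 11.88
ee_pos: [575.3, -213.4, 262.6]
tcp_rot: [-0.001, 0.741, 0.671, 0.0]
force: [0.4, 0.4, -1.7]
gripper_width: 33.5
```

```bash
python3 - <<'E'
from h import *
np.set_printoptions(suppress=True,precision=4)
s=shot('scene','s15'); np.save('s15.npy',cloud(s))
t=shot('top','t15'); np.save('t15.npy',cloud(t))
shot('wrist','w15')
st,p,R=cur();print(st['clock'],p,st['force'],st['gripper_width'])
go(([576,-220.4,260],84.5,0))
cv2.imwrite('pics/c15.png',np.hstack([cv2.resize(cv2.imread('pics/s15.png')[100:300,260:400],(355,507))[:384],cv2.resize(cv2.imread('pics/w15.png'),(440,384))]))
E
```

```text
12.0333 [ 575.5114 -212.7813  263.4351] [ 0.1419 -0.3564 -1.344 ] 33.75194941037376
d [-0.0075  0.0012  0.0034] rot [ 0.  -0.1 -0.1]
```

View pics/c15.png

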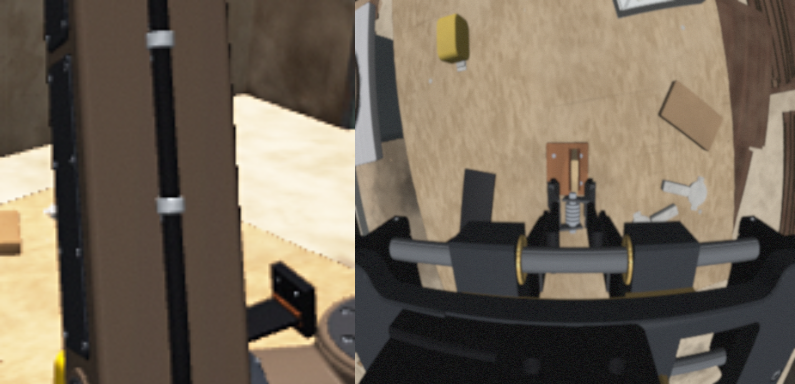

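View pics/t15.png

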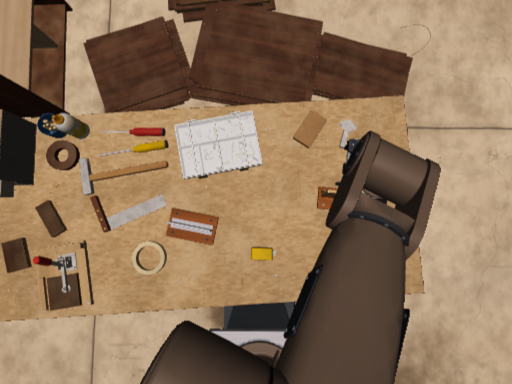

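```bash
cat >> h.py <<'E'
def wcloud(s):
    d=s['depth'].astype(float); v,u=np.indices(d.shape)
    x=(u-s['cx'])/s['fx'];y=(v-s['cy'])/s['fy'];th=np.hypot(x,y)
    k=np.tan(th)/np.maximum(th,1e-9)
    P=np.stack([x*k*d,y*k*d,d,np.ones_like(d)],-1)
    T=(P@np.array(s['mount']).T)[...,:3]; T[(d<=0)|(th>1.4)]=np.nan
    return T
E
python3 - <<'E'
from h import *
st,p,R=cur(); s=r.snapshot('wrist'); T=wcloud(s)
W=T@R.T+p
px=s['pixels']
np.save('w.npy',T)
m=np.isfinite(W[...,2])&(W[...,2]>118)&(W[...,2]<131)&(abs(W[...,0]-576)<40)&(abs(W[...,1]+220)<50)
k=W[m]; print(len(k),k.mean(0),cv2.minAreaRect(k[:,:2].astype(np.float32)),'tool',T[m].mean(0),T[m].min(0),T[m].max(0))
# clip pts in tool frame below TCP
m=np.isfinite(T[...,2])&(T[...,2]>5)&(T[...,2]<90)&(abs(T[...,1])<40)&(abs(T[...,0])<30)
k=T[m]
for z in range(5,90,8):
    q=k[(k[:,2]>=z)&(k[:,2]<z+8)]
    if len(q): print(z,len(q),q.min(0),q.max(0),q.mean(0))
print(p)
E
```

```text
269 [ 576.61 -209.42  124.67] ((576.2915649414062, -211.44342041015625), (38.62083435058594, 7.5304131507873535), 84.52825164794922) tool [  3.29   0.69 138.77] [-18.06  -3.17 136.45] [ 20.55   4.36 144.79]
5 112 [-11.88 -16.2    5.  ] [10.39 17.07 12.96] [5.74 2.56 8.66]
13 91 [-11.97 -17.02  13.03] [10.32 16.31 20.82] [ 6.11  2.78 16.68]
21 305 [-13.51 -16.51  21.18] [ 9.73 15.37 28.99] [-0.71  0.   27.3 ]
29 644 [-17.38 -15.51  29.  ] [13.1  15.52 36.88] [-0.29 -0.28 31.52]
37 66 [-12.28 -17.72  37.01] [ 9.6  15.38 44.97] [ 5.82 -4.82 40.  ]
45 47 [  0.39 -20.03  45.04] [ 9.27 16.65 52.99] [ 6.71 -7.79 49.39]
53 70 [ -8.85 -22.35  53.1 ] [ 9.18 19.02 60.96] [ 4.05 -3.85 57.36]
61 298 [-16.36 -23.69  61.03] [13.35 20.32 68.86] [ 6.37 -1.25 65.17]
69 55 [  3.84 -25.49  69.12] [13.39 20.81 76.94] [11.23 -5.46 73.59]
77 92 [-12.85 -26.47  77.08] [13.37 22.67 84.76] [ 4.45 -0.92 80.67]
[ 575.51 -212.78  263.44]
```

Wrist depth: tag centre at tool y +0.7, x about -8. Jaw middle at y -1.9, x -1.5, jaw ends at z about 83. Tag edge at z 139. I'll correct laterally and lower part way.

servo_tool:
  moves:
    - {"grip": 1,"dx": -0.004,"dy": 0.001,"dz": 0.005,"rx": 0,"ry": 0,"rz": 0}
    - {"grip": 1,"dx": -0.007,"dy": 0.0026,"dz": 0.015,"rx": 0,"ry": 0,"rz": 0}
    - {"grip": 1,"dx": -0.007,"dy": 0.0026,"dz": 0.03,"rx": 0,"ry": 0,"rz": 0}
    - {"grip": 1,"dx": -0.007,"dy": 0.0026,"dz": 0.04,"rx": 0,"ry": 0,"rz": 0}
    - {"grip": 1,"dx": -0.007,"dy": 0.0026,"dz": 0.04,"rx": 0,"ry": 0,"rz": 0}

```text
clock: 12.5
ee_pos: [576.6, -221.0, 220.3]
tcp_rot: [-0.002, 0.741, 0.671, -0.0]
force: [0.2, -0.0, -1.3]
gripper_width: 33.9
```

```bash
cat > chk.py <<'E'
from h import *
import sys
st,p,R=cur(); s=r.snapshot('wrist'); T=wcloud(s); W=T@R.T+p
cv2.imwrite('pics/%s.png'%sys.argv[1],s['pixels'])
print(st['clock'],p,st['force'],st['gripper_width'])
m=np.isfinite(W[...,2])&(W[...,2]>118)&(W[...,2]<131)&(abs(T[...,0])<60)
hsv=cv2.cvtColor(s['pixels'],cv2.COLOR_BGR2HSV)
m&=(hsv[...,2]>90)&(hsv[...,1]>40)
k=W[m]; print('tag',len(k),k.mean(0),'tool',T[m].mean(0),T[m].min(0),T[m].max(0))
m=np.isfinite(T[...,2])&(T[...,2]>5)&(T[...,2]<95)&(abs(T[...,1])<40)&(abs(T[...,0])<30)&~m&(hsv[...,2]<110)
k=T[m]
for z in range(53,95,6):
    q=k[(k[:,2]>=z)&(k[:,2]<z+6)]
    if len(q): print(z,len(q),q.min(0),q.max(0))
E
python3 chk.py w16
```

```text
12.5 [ 576.59 -221.02  220.35] [ 0.24 -0.03 -1.32] 33.89139202511442
tag 307 [ 576.92 -207.5   124.74] tool [13.24 -0.68 95.64] [-3.97 -4.41 93.44] [28.47  2.99 99.4 ]
53 43 [ -3.38 -21.29  53.07] [ 9.22 18.83 58.49]
59 148 [-10.01 -23.52  59.02] [12.83 20.04 64.99]
65 179 [-15.08 -23.65  65.02] [13.26 20.37 70.8 ]
71 52 [ -6.13 -25.62  71.17] [13.44 20.63 76.98]
77 72 [-12.2  -26.48  77.09] [13.55 22.48 83.  ]
83 16 [-12.8  -26.58  83.1 ] [12.76 22.67 84.63]
```

View pics/w16.png

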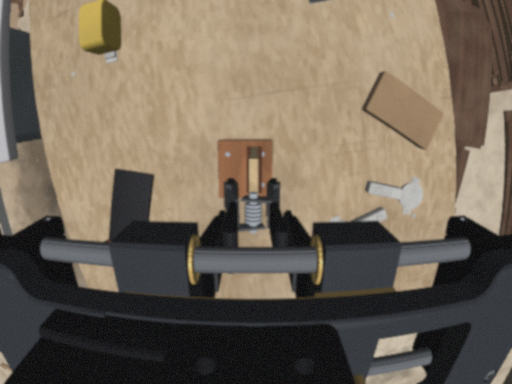

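The tag is centred between the jaws to about 1 mm. Lowering the last 31 mm slowly.

servo_tool:
  moves:
    - {"grip": 1,"dx": 0,"dy": 0.001,"dz": 0.004,"rx": 0,"ry": 0,"rz": 0}
    - {"grip": 1,"dx": 0,"dy": 0.001,"dz": 0.012,"rx": 0,"ry": 0,"rz": 0}
    - {"grip": 1,"dx": 0,"dy": 0.001,"dz": 0.021,"rx": 0,"ry": 0,"rz": 0}
    - {"grip": 1,"dx": 0,"dy": 0.001,"dz": 0.028,"rx": 0,"ry": 0,"rz": 0}
    - {"grip": 1,"dx": 0,"dy": 0.001,"dz": 0.031,"rx": 0,"ry": 0,"rz": 0}

```text
clock: 12.97
ee_pos: [578.1, -221.3, 190.7]
tcp_rot: [-0.001, 0.741, 0.671, 0.0]
force: [0.9, -0.1, -0.9]
gripper_width: 33.9
```

servo_tool:
  moves:
    - {"grip": 1,"dx": 0,"dy": 0,"dz": 0,"rx": 0,"ry": 0,"rz": 0}
    - {"grip": 1,"dx": 0,"dy": 0,"dz": 0,"rx": 0,"ry": 0,"rz": 0}
    - {"grip": 1,"dx": 0,"dy": 0,"dz": 0,"rx": 0,"ry": 0,"rz": 0}
    - {"grip": 1,"dx": 0,"dy": 0,"dz": 0,"rx": 0,"ry": 0,"rz": 0}

```text
clock: 13.3
ee_pos: [578.7, -221.5, 192.6]
tcp_rot: [0.0, 0.741, 0.671, 0.001]
force: [-0.2, -0.2, -1.3]
gripper_width: 33.8
```

```bash
python3 chk.py w17; python3 - <<'E'
from h import *
shot('scene','s17');shot('top','t17')
a=cv2.imread('pics/w17.png')[120:300,170:350]
cv2.imwrite('pics/c17.png',np.hstack([cv2.resize(a,(480,480),interpolation=2),cv2.resize(cv2.imread('pics/t17.png')[140:270,290:380],(320,480))]))
E
```

```text
13.3 [ 578.67 -221.54  192.6 ] [-0.18 -0.16 -1.26] 33.77024835884527
tag 342 [ 577.87 -206.41  124.77] tool [14.93 -2.36 67.84] [-30.68  -7.2   65.24] [28.89 11.97 72.95]
53 48 [ -3.54 -22.02  53.45] [ 9.26 18.75 58.97]
59 137 [ -9.98 -23.56  59.44] [12.96 20.1  64.99]
65 166 [-11.58 -23.65  65.  ] [13.29 20.38 70.77]
71 51 [  0.26 -25.59  71.  ] [28.9  20.65 76.98]
77 83 [-12.62 -26.46  77.03] [28.94 22.59 82.99]
83 22 [-11.99 -26.62  83.  ] [28.93 22.65 88.91]
89 11 [28.56 -6.8  89.02] [28.96  0.25 94.82]
```

View pics/c17.png

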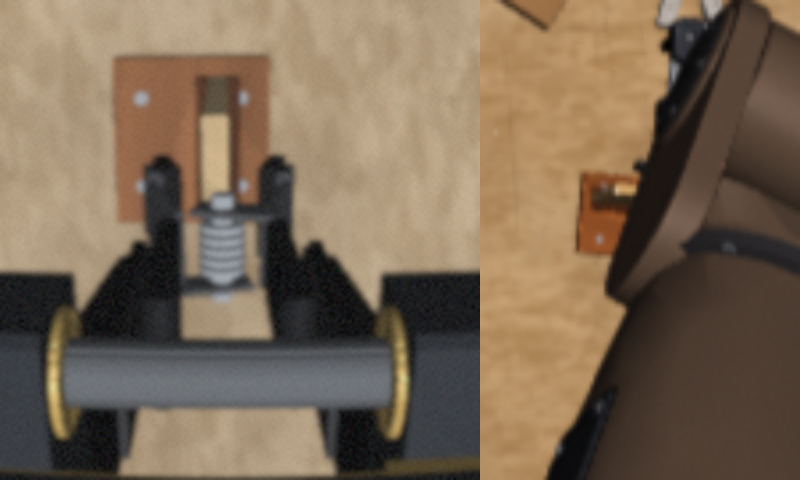

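servo_tool:
  moves:
    - {"grip": 1,"dx": 0,"dy": 0,"dz": 0.002,"rx": 0,"ry": 0,"rz": 0}
    - {"grip": 1,"dx": 0,"dy": 0,"dz": 0.003,"rx": 0,"ry": 0,"rz": 0}
    - {"grip": 1,"dx": 0,"dy": 0,"dz": 0.003,"rx": 0,"ry": 0,"rz": 0}
    - {"grip": 1,"dx": 0,"dy": 0,"dz": 0.003,"rx": 0,"ry": 0,"rz": 0}
    - {"grip": 1,"dx": 0,"dy": 0,"dz": 0.003,"rx": 0,"ry": 0,"rz": 0}

```text
clock: 13.87
ee_pos: [578.5, -221.5, 189.2]
tcp_rot: [-0.0, 0.741, 0.671, 0.001]
force: [0.1, -0.2, -0.6]
gripper_width: 33.7
```

```bash
python3 chk.py w18; python3 - <<'E'
from h import *
a=cv2.imread('pics/w18.png')[100:300,150:360]
cv2.imwrite('pics/c18.png',cv2.resize(a,(630,600),interpolation=2))
E
```

```text
13.8667 [ 578.51 -221.46  189.15] [ 0.09 -0.18 -0.61] 33.70866776557836
tag 338 [ 577.59 -207.05  124.46] tool [14.17 -2.36 64.71] [-31.3   -7.07  62.52] [28.82 11.92 70.23]
53 45 [ -3.35 -21.25  53.01] [ 9.19 18.71 58.83]
59 148 [ -9.98 -23.53  59.01] [12.86 20.05 64.98]
65 158 [-11.77 -23.64  65.  ] [13.28 20.3  70.81]
71 58 [  0.15 -25.63  71.22] [28.85 20.69 76.92]
77 84 [-12.12 -26.51  77.06] [28.81 22.57 82.99]
83 26 [-13.05 -26.46  83.01] [28.78 22.7  88.99]
89 9 [28.46 -6.84 89.3 ] [28.9   0.25 94.98]
```

View pics/c18.png

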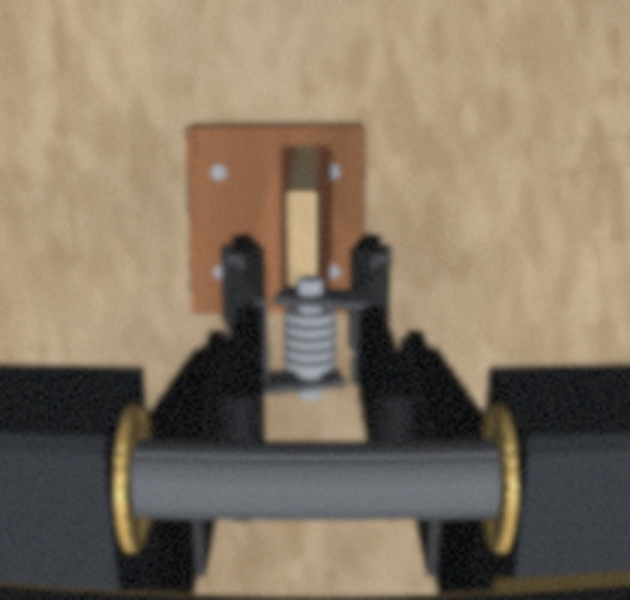

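The tag edge (cols 288–320) sits midway between the two jaws (about 243 and 370). The jaw ends are about 20 mm below the edge and the forces show only the clip's weight. Handing in.

```bash
python3 - <<'E'
from h import *
print(r.sign_off()); print(r.read_state()['force'],r.read_state()['gripper_width'])
E
```

```text
the job is handed in; nothing more can be done
None
the job is handed in; nothing more can be done
```

The plywood job board is standing upright on its foot, and the clip is held fully squeezed open astride the middle of its top edge. I handed the job in at about 14 s; sign-off gives no verdict.

**How it went:** I gripped the fallen board by its sides, lifted and tilted it, and set the foot's edge on the table. The wrist could not tilt forward far enough to stand the board up in one turn. So I loosened the grip to 4 N, let the board pivot between the pads, and released it to rock upright. I then squeezed the clip open, lifted it straight off the rail and lowered it over the board.

**Last checks:**
- **Board:** after release its top edge was at 125 mm and the foot looked flat. The final look again put the edge at about 124.5 mm.
- **Clip opening:** the fingers are 33.7 mm apart, against 34 mm for fully open.
- **Jaw position:** the jaw ends are about 20 mm below the edge, centred on it to within about 1 mm, with roughly 13–15 mm clear on each side. The clip may lean about 2° in the grip.
- **Contact:** the wrist force was about 0.6 N, no more than the clip's own weight, so I saw no sign of it touching the board.
- **Bystanders:** nothing touched the sanding block, tape measure or masking tape.

The state read after hand-in was refused, so nothing was checked during the judged second. No check failed or disagreed.

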